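Punch the drill spot on the bracket blank

ROBOT

A 6-joint arm with a two-finger parallel gripper is mounted at the origin on a cart in front of the work surface, level with it; the furniture and walls round the work are solid. World frame = base frame: x ahead of the robot, y to its left, z up, the work surface at z = 0. Lengths are in mm, angles in degrees, forces in N, time in s.
With the tool pointing down it reaches from about 250 to 725 mm from the base axis. Payload 9.7 kg.
Tool frame: the origin (TCP) lies midway between the tips of the shut fingers; the grasp point (between the pads) lies r.pinch_z behind it (r.pinch_z is the distance from the TCP to the grasp point, in mm); z points along the fingers, x is the direction in which the jaws open and shut, and the axes are right-handed (so a half turn about z gives the same grasp; the last joint's range is limited). The gripper opens to 85 mm and grips with 20 to 120 N. Pads are 22 mm wide; open, the fingers measure 114 mm over their backs; the gripper's body (76 mm by 85 mm) begins 54 mm behind the grasp point. The pads swing forward as they close: fully open they stand 13 mm farther back than shut.
Start: joints at [-67.265, 4.979, 10.078, 95.1, 0, 90], TCP at [212.555, -507.264, 193.084] pointing down, gripper open.
Joint ranges: [-179.16, 179.16], [-48.56, 103.87], [-65.8, 70.77], [-126.05, 130.52], [-82.76, 87.17], [-180, 180]. Speed limits (degrees/s): [127.2, 127.2, 147.25, 180, 180, 180].

INTERFACE

Orientations are given as a 3x3 rotation matrix whose columns are the frame's x, y, z axes.
In Python, from station import r gives the robot as it stands.
- The arm moves only by the tool move_arm, never from a script. Its argument "plan" is a list of rows, each a list of 3 entries, a list of its own where there are three numbers: the shift along the world's x, y, z in mm, then the turn, a rotation vector about the world's x, y, z in rad, then the closure, from 0 (fully open) to 1 (shut). A call has exactly 8 rows; each row is the pose to reach, as a shift and turn from the pose measured when the call began; what a row does not reach only later rows make up. A row lasts 1/10 s, in which the tool goes at most 50 mm and 8.59 degrees, less where a joint would pass 70% of its speed; a pose out of reach is approached as far as the arm can. A call with a gripper value outside its range is refused whole. The fingers move at their own pace and stop on an object; "newtons" is the grip in N (left out, the last holds). Time passes only in rows, so rows that repeat a pose let the fingers close, or fill a call up. It gives the time, the measured TCP pose, the force and the opening at its end, in the units of the state.
- r.read_state(): the state, without advancing time (a new reading comes with each control period).
- r.camera(name): name is "side" or "top"; returns a dict with "frame" (384x512x3 uint8, blue, green, red), "fov_y" (degrees; the focal length in pixels is half the picture's height over the tangent of half this angle, whatever the lens; pixels are square), "cx", "cy" (the principal point, pixels), "rvec" (rotation vector, rad) and "tvec" (3), from world to camera coordinates, as OpenCV has them. Camera axes: x right, y down, z forward; pixel columns grow to the right and rows downward; lengths in mm; the calibration is good to about 2 mm. A picture is of the moment at which its call begins. There is no depth.
- r.finish_job(): hands the job in, once; it reports no verdict.
Trained networks look in the newest picture that a camera, given by its name, has taken for a name from the list of things; names that differ only in an ending like _2 or _b are one class to them, and where a whole thing is asked for, a point or a joint stands for the part that bears it (a point fixed in the world has none). Each returns a list of dicts, best first, with "confidence" (0 to 1); they miss things now and then, are a little off and sometimes report something else, mostly with a low value. They report only what shows in the picture. A call takes as long as a camera call. They do not tell look-alikes from the thing itself.
- r.look_for(camera, thing): "xy" ([column, row] in pixels, amid what is visible of it).
- r.masks_of(camera, thing): "pixels" (384x512 bool, what is visible of it) and "xy" ([column, row] in pixels, amid what is visible of it).
The state is a dict: "clock": time; "joints": joint angles; "qd": joint speeds; "joint_torque": joint torques, N m; "ee_pos": TCP position; "tcp_rot": TCP orientation; "ft_force": force on the tool from outside, world axes, zero at the start; "moment": the same for the moment, N m; "width": opening from 0.0 (shut) to 1.0 (fully open).
Only numpy, scipy, OpenCV 4.12 (cv2) and the standard library are available. Lean on these libraries where they do the work, as an engineer would, in place of code of your own. Each camera call takes 0.05 s, during which the arm holds its last target. There are 200 camera calls.

TASK

Take the spring-loaded centre punch that stands upright on its round foot, stand it on the scribed cross of the L-shaped bracket blank (not the straight strip) and press it straight down until its spring snaps and it reaches its stop. Press it all the way down nowhere else. Then let go and leave the punch standing upright on that mark with its handle sprung back up.

Things in the scene. Friction and masses are not known exactly. Their poses are not given: they have to be found in the camera images.
- punch_handle (a point): Grip centre of the bright steel spring punch, on its axis, 85 mm above the foot's underside, 33 mm below the domed top; z up. Punch: upright, loose, 118 mm tall, 0.4 kg; knurled barrel 24 mm across, below it a 34 mm flange (40 to 46 mm above the underside). Flange and barrel slide down the stem together, pressed while gripped or by shut fingers on top. A plain punch lying flat is not it.
- punch_foot (a point): Centre of the underside of the spring punch's round foot (46 mm across, 13 mm high, a 16 mm stem above it), where its point acts; z points up along the punch. It stays on the work while the handle is pressed.
- sleeve (a joint): How far the punch's handle is pressed towards its foot, in m: 0 = up, 0.012 = at the stop. It hardly moves until the push reaches about 15 N; then the spring snaps through and the push needed falls steadily to about 7 N just before the stop, where it rises hard again (some N more when pressed fast; 20 N holds it at the stop). It springs back up when let go.
- cross (a point): Centre of the scribed cross (circle 48 mm across round it) on top of the L-shaped blank: loose dark steel plate 8 mm thick, legs 54 mm wide, 130 and 110 mm long, 0.8 kg. It is at the end of the 110 mm leg, 27 mm from its edges, 8 mm above the table; z up. The 130 mm leg's end has a 14 mm hole. The straight strip, 140 x 54 mm, has a like cross and hole: not to be punched.
Things that resemble listed ones, but are neither listed nor needed, are in the scene too. Leave any orange look-alike of the part that bears cross alone.

How it is judged:
By the outcome, as a careful person would: the job done as asked, in the order asked, and still so for the second after the job is handed in, with the robot touching nothing.
It also fails if it takes over 42 s, if anything falls off the work surface, if the arm or the gripper's body presses on something with over 40 N, if the wrist force passes 120 N, or if a joint passes its speed limit or range.

## Working session

There is one attempt and no reset: what is moved stays moved. The work goes in short steps, Python scripts to look and compute and a tool call to move; the robot and the scene stay as the last step left them, time stands still between calls to the robot, and variables do not carry over. Pictures are saved under pics/ and viewed, about 8 in all and at most 12, crops included, and the job is handed in when it is done.

Besides the shell and the picture viewer there is one more tool, called after "Call:" as name(argument=value, ...), one argument or row to a line, values as JSON. move_arm: Moves the arm, as the interface text tells. Its arguments: {"type":"object","properties":{"plan":{"type":"array"},"newtons":{"type":"number"}},"required":["plan"]}

```bash
mkdir -p pics
cat > h.py <<'E'
import numpy as np, cv2
from station import r
def cam(n):
    c=r.camera(n); f=192/np.tan(np.radians(c["fov_y"]/2))
    c["K"]=np.array([[f,0,c["cx"]],[0,f,c["cy"]],[0,0,1]]); c["R"]=cv2.Rodrigues(np.array(c["rvec"],float))[0]; c["t"]=np.array(c["tvec"],float).ravel(); return c
def ray(c,p):
    d=c["R"].T@np.linalg.solve(c["K"],[p[0],p[1],1]); return -c["R"].T@c["t"],d
def onz(c,p,z):
    o,d=ray(c,p); return o+d*(z-o[2])/d[2]
def proj(c,P):
    q=c["K"]@(c["R"]@np.array(P,float)+c["t"]); return q[:2]/q[2]
def tri(c1,p1,c2,p2):
    o1,d1=ray(c1,p1);o2,d2=ray(c2,p2); s=np.linalg.lstsq(np.c_[d1,-d2],o2-o1,rcond=None)[0]
    a,b=o1+s[0]*d1,o2+s[1]*d2; return (a+b)/2,np.linalg.norm(a-b)
E
python3 - <<'E'
from h import *
np.set_printoptions(precision=1,suppress=True)
for n in("side","top"):
    c=cam(n); cv2.imwrite(f"pics/{n}0.png",c["frame"]); print(n,-c["R"].T@c["t"],c["fov_y"])
    for t,z in(("punch_handle",85),("punch_foot",0),("cross",8)):
        for d in r.look_for(n,t): print(t,d["confidence"],np.array(d["xy"]),onz(c,d["xy"],z))
print(r.pinch_z, r.read_state())
a,b=[cv2.imread(f"pics/{n}0.png") for n in("side","top")]
cv2.imwrite("pics/both0.png",cv2.resize(np.vstack([a,b]),(400,600)) if 0 else cv2.resize(b,(800,600)))
E
```

```text
side [102.9 807.7 710.4] 56.56318771870077
punch_handle 0.77 [268.1 138.5] [489.1 -20.2  85. ]
punch_handle 0.58 [209.5 232.4] [436.7 381.9  85. ]
punch_foot 0.62 [269.  145.3] [520.8 -98.2   0. ]
cross 0.74 [207.8 234.8] [477.2 338.3   8. ]
cross 0.65 [182.  326.5] [386.8 568.1   8. ]
top [ 304.9  208.8 1472.3] 46.32574082549607
punch_handle 0.64 [334.6 174.4] [488.4 -34.4  85. ]
punch_foot 0.7 [335.  174.8] [498.3 -50.6   0. ]
cross 0.85 [217.7 170.1] [513.3 336.7   8. ]
cross 0.65 [148.7 206.6] [393.2 561.4   8. ]
18.700000000000003 {'clock': 0.4, 'joints': array([-67.3,   5. ,  10.1,  95.1,   0. ,  90. ]), 'qd': array([-0. , -0. ,  0.1,  0.1,  0.1,  0.1]), 'joint_torque': array([ -0. , -52. ,  46.4,   0. ,  -0. ,  -0. ]), 'ee_pos': array([ 212.6, -507.2,  193. ]), 'tcp_rot': array([[ 0.4, -0.9, -0. ],
       [-0.9, -0.4,  0. ],
       [-0. , -0. , -1. ]]), 'ft_force': array([-0.7,  1. , -0.1]), 'moment': array([-0., -0., -0.]), 'width': 1.0004559845238983}
```

View pics/both0.png

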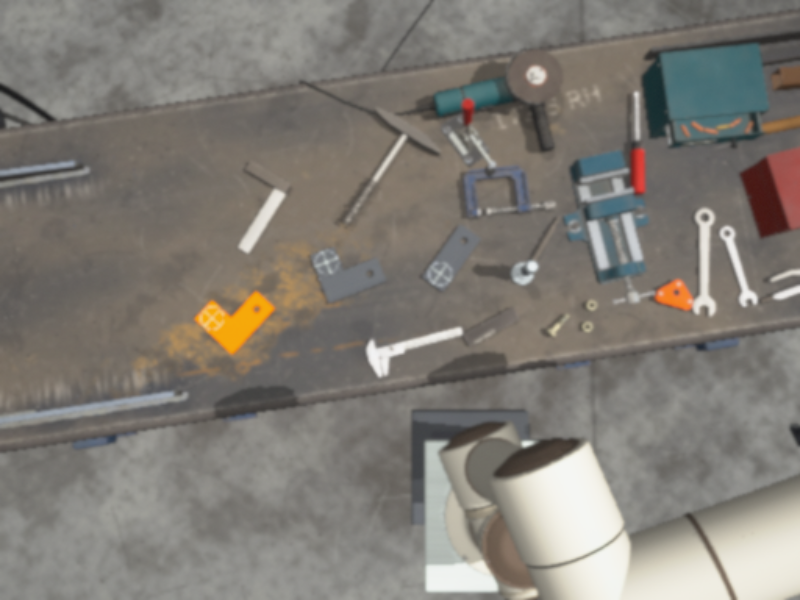

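View pics/side0.png

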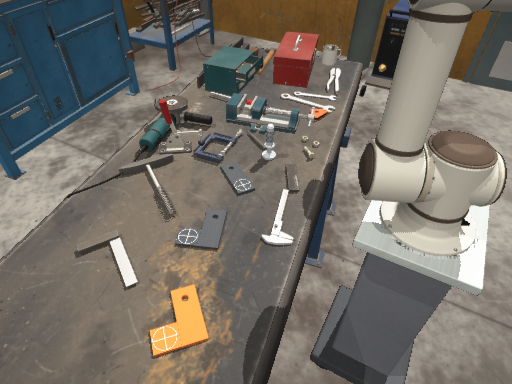

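The top view (800-px scale) shows these candidates:
- Grey L-shaped blank: cross at (326,262). This is the target.
- Grey straight strip: cross at (440,274). Not to be punched.
- Orange L: (212,318). A look-alike, to be left alone.
- Upright bright punch: (525,270). The dark rod beside it is its shadow or a lying punch.

I'll check the L and the upright punch in enlarged crops.

```bash
cat > m.py <<'E'
from h import *
np.set_printoptions(precision=1,suppress=True)
def cross(c,p0,rad,thr=40):
    # bright scribed pixels relative to the plate: circle fit via hull-ellipse
    g=c["frame"].min(2).astype(float); g=g-np.median(g[int(p0[1])-8:int(p0[1])+9,int(p0[0])-8:int(p0[0])+9])
    yy,xx=np.mgrid[:384,:512]; m=(g>thr)&(np.hypot(xx-p0[0],yy-p0[1])<rad)
    pts=np.c_[xx[m],yy[m]].astype(np.float32); h=cv2.convexHull(pts)
    return cv2.fitEllipse(h),len(pts)
E
python3 - <<'E'
from m import *
T=cam("top");S=cam("side")
et,n1=cross(T,(208.6,167.7),12); es,n2=cross(S,(188,237),15)
print(et,n1,es,n2); 
print(onz(T,et[0],8),onz(S,es[0],8),tri(T,et[0],S,es[0]))
mt=r.masks_of("top","cross"); 
for d in mt:
    k=d["pixels"]; print(d["confidence"],k.sum(),[np.round(onz(T,p,8)[:2]) for p in cv2.approxPolyDP(cv2.findContours(k.astype(np.uint8),0,2)[0][0],3,True)[:,0]])
for cam_,c in(("top",T),("side",S)):
  for t in("punch_handle","punch_foot"):
    for d in r.masks_of(cam_,t):
        ys,xs=np.nonzero(d["pixels"]); print(cam_,t,d["confidence"],xs.min(),xs.max(),ys.min(),ys.max(),d["pixels"].sum(),d["xy"])
def crop(f,x,y,w,s): return cv2.resize(f[y-w:y+w,x-w:x+w],(s,s),interpolation=cv2.INTER_CUBIC)
A=np.hstack([crop(T["frame"],217,170,28,300),crop(T["frame"],337,170,24,300)])
B=np.hstack([crop(S["frame"],203,235,32,300),crop(S["frame"],269,143,26,300)])
cv2.imwrite("pics/c1.png",np.vstack([A,B]))
E
```

```text
Traceback (most recent call last):
  File "m.py", line 8, in cross
    return cv2.fitEllipse(h),len(pts)
           ~~~~~~~~~~~~~~^^^
cv2.error: OpenCV(4.12.0) /io/opencv/modules/imgproc/src/shapedescr.cpp:361: error: (-201:Incorrect size of input array) There should be at least 5 points to fit the ellipse in function 'fitEllipseNoDirect'
```

```bash
cat > m.py <<'E'
from h import *
np.set_printoptions(precision=1,suppress=True)
def cross(c,p0,rad):
    g=c["frame"].min(2).astype(float); yy,xx=np.mgrid[:384,:512]; d=np.hypot(xx-p0[0],yy-p0[1])<rad
    lo,hi=np.percentile(g[d],[20,97]); m=d&(g>(lo+hi)/2)
    pts=np.c_[xx[m],yy[m]].astype(np.float32)
    return cv2.fitEllipse(cv2.convexHull(pts)),len(pts)
E
python3 - <<'E'
from m import *
T=cam("top");S=cam("side")
et,n1=cross(T,(208.6,167.7),11); es,n2=cross(S,(188,237),14)
print(et,n1,es,n2); 
print(onz(T,et[0],8),onz(S,es[0],8),tri(T,et[0],S,es[0]))
T=cam("top")
for d in r.masks_of("top","cross"):
    k=d["pixels"]; print(d["confidence"],k.sum(),[np.round(onz(T,p,8)[:2]) for p in cv2.approxPolyDP(cv2.findContours(k.astype(np.uint8),0,2)[0][0],3,True)[:,0]])
for cam_,c in(("top",T),("side",S)):
  for t in("punch_handle","punch_foot"):
    for d in r.masks_of(cam_,t):
        ys,xs=np.nonzero(d["pixels"]); print(cam_,t,d["confidence"],xs.min(),xs.max(),ys.min(),ys.max(),d["pixels"].sum(),d["xy"])
def crop(f,x,y,w,s): return cv2.resize(f[y-w:y+w,x-w:x+w],(s,s),interpolation=cv2.INTER_CUBIC)
A=np.hstack([crop(T["frame"],217,170,28,300),crop(T["frame"],337,170,24,300)])
B=np.hstack([crop(S["frame"],203,235,32,300),crop(S["frame"],269,143,26,300)])
cv2.imwrite("pics/c1.png",np.vstack([A,B]))
E
```

```text
((208.5803985595703, 167.5287322998047), (15.502906799316406, 15.589975357055664), 3.944888114929199) 101 ((186.92047119140625, 235.87168884277344), (14.656672477722168, 20.918867111206055), 78.12329864501953) 80
[521.9 366.9   8. ] [521.5 367.4   8. ] (array([522. , 366.9,   7.3]), np.float64(0.12483649836706102))
0.9 953 [array([428., 479.]), array([458., 516.]), array([408., 561.]), array([438., 611.]), array([402., 642.]), array([330., 562.])]
0.74 907 [array([534., 399.]), array([441., 361.]), array([484., 247.]), array([527., 260.]), array([504., 332.]), array([554., 356.])]
top punch_handle 0.6 330 342 167 178 109 [335.5, 174.5]
top punch_foot 0.73 328 342 168 181 152 [334.0, 174.2]
side punch_handle 0.55 265 273 124 147 186 [269.7, 136.7]
side punch_foot 0.89 262 275 122 159 363 [270.3, 140.2]
```

View pics/c1.png

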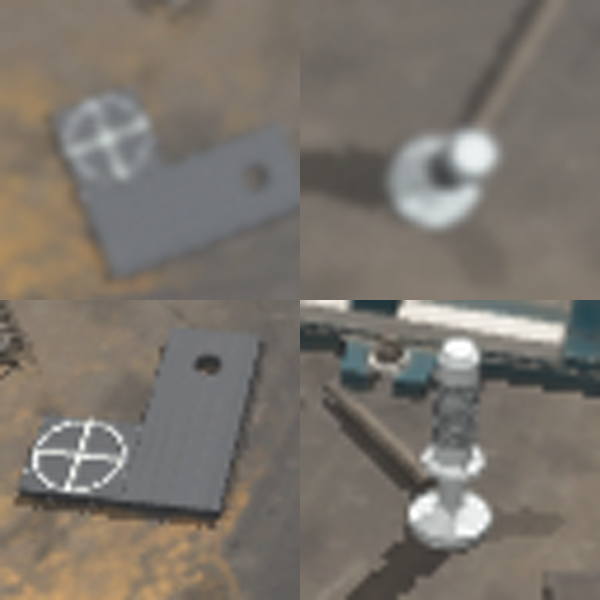

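The crops confirm both. The grey L has its cross centre at side (187,236) and top (208.6,167.5), which puts it at about (522,367,8). The upright steel punch with flange and round foot is at side (269,155), beside a flat-lying brown rod. Next I'll triangulate the punch's dome and foot.

Run:
```python
from m import *
T=cam("top");S=cam("side")
print("dome",tri(T,(340.7,170.5),S,(270.7,126)),onz(T,(340.7,170.5),116),onz(S,(270.7,126),114))
print("foot",tri(T,(334.6,174.8),S,(268.8,154.5)),onz(T,(334.6,174.8),13),onz(S,(268.8,154.5),13))
```

```text
dome (array([496.4, -48.8, 111.6]), np.float64(0.9416256958400814)) [496.2 -47.8 116. ] [494.4 -45.5 114. ]
foot (array([497.6, -49.1,   1.9]), np.float64(0.9746204141393305)) [496.6 -47.   13. ] [490.9 -35.9  13. ]
```

Call:
move_arm(
  plan=[
    [[20, 30, 10], [0, 0, 0.14], 0],
    [[45, 70, 15], [0, 0, 0.29], 0],
    [[72, 115, 20], [0, 0, 0.43], 0],
    [[98, 160, 20], [0, 0, 0.58], 0],
    [[124, 205, 20], [0, 0, 0.72], 0],
    [[150, 250, 20], [0, 0, 0.87], 0],
    [[178, 292, 15], [0, 0, 1.02], 0],
    [[205, 335, 10], [0, 0, 1.17], 0],
  ],
)

```text
clock: 1.8
ee_pos: [412.9, -179.1, 204.4]
tcp_rot: [[1.0, 0.002, 0.001], [0.002, -1.0, -0.001], [0.001, 0.001, -1.0]]
ft_force: [1.3, -1.0, 0.2]
width: 1.001
```

Call:
move_arm(
  plan=[
    [[25, 40, -8], [0, 0, 0], 0],
    [[50, 80, -16], [0, 0, 0], 0],
    [[72, 114, -25], [0, 0, 0], 0],
    [[83, 131, -35], [0, 0, 0], 0],
    [[83, 131, -45], [0, 0, 0], 0],
    [[83, 131, -45], [0, 0, 0], 0],
    [[83, 131, -45], [0, 0, 0], 0],
    [[83, 131, -45], [0, 0, 0], 0],
  ],
  newtons=60,
)

```text
clock: 2.6
ee_pos: [495.7, -49.1, 160.2]
tcp_rot: [[1.0, 0.0, 0.002], [0.0, -1.0, -0.001], [0.002, 0.001, -1.0]]
ft_force: [-1.0, -0.1, 0.2]
width: 0.998
```

Run:
```python
from m import *
T=cam("top");S=cam("side")
def crop(f,x,y,w,s): return cv2.resize(f[y-w:y+w,x-w:x+w],(s,s),interpolation=cv2.INTER_CUBIC)
cv2.imwrite("pics/c2.png",np.hstack([crop(T["frame"],337,174,40,400),crop(S["frame"],269,120,50,400)]))
```

```text
(no output)
```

View pics/c2.png

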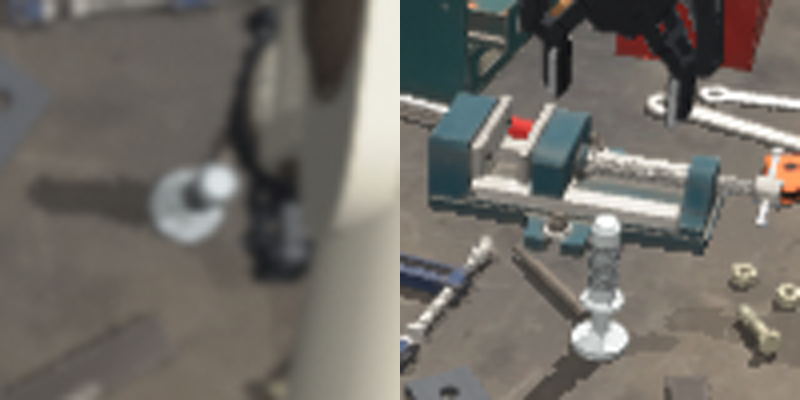

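Top and side views show the punch (side crop (605,285)) between the two finger tips (columns 555 and 680). I'll descend and grip.

Call:
move_arm(
  plan=[
    [[0, 1, -25], [0, 0, 0], 0],
    [[0, 1, -50], [0, 0, 0], 0],
    [[0, 1, -75], [0, 0, 0], 0],
    [[0, 1, -88], [0, 0, 0], 0],
    [[0, 1, -94], [0, 0, 0], 0],
    [[0, 1, -94], [0, 0, 0], 0],
    [[0, 1, -94], [0, 0, 0], 0],
    [[0, 1, -94], [0, 0, 0], 0.3],
  ],
  newtons=60,
)

```text
clock: 3.5
ee_pos: [496.5, -48.0, 67.4]
tcp_rot: [[1.0, 0.001, 0.004], [0.001, -1.0, -0.001], [0.004, 0.001, -1.0]]
ft_force: [-0.3, -1.1, 0.5]
width: 0.857
```

Call:
move_arm(
  plan=[
    [[0, 0, 0], [0, 0, 0], 0.5],
    [[0, 0, 0], [0, 0, 0], 0.6],
    [[0, 0, 0], [0, 0, 0], 0.7],
    [[0, 0, 0], [0, 0, 0], 0.85],
    [[0, 0, 0], [0, 0, 0], 1],
    [[0, 0, 0], [0, 0, 0], 1],
    [[0, 0, 0], [0, 0, 0], 1],
    [[0, 0, 0], [0, 0, 0], 1],
  ],
  newtons=60,
)

```text
clock: 4.3
ee_pos: [496.9, -48.1, 67.8]
tcp_rot: [[1.0, 0.001, 0.005], [0.001, -1.0, -0.001], [0.005, 0.001, -1.0]]
ft_force: [0.5, 0.6, 5.5]
width: 0.242
```

Call:
move_arm(
  plan=[
    [[0, 0, 5], [0, 0, 0], 1],
    [[0, 0, 15], [0, 0, 0], 1],
    [[0, 0, 30], [0, 0, 0], 1],
    [[0, 0, 50], [0, 0, 0], 1],
    [[0, 5, 60], [0, 0, 0], 1],
    [[0, 20, 70], [0, 0, 0], 1],
    [[0, 40, 80], [0, 0, 0], 1],
    [[0, 60, 80], [0, 0, 0], 1],
  ],
)

```text
clock: 5.1
ee_pos: [497.5, 12.8, 149.7]
tcp_rot: [[1.0, 0.0, 0.007], [0.0, -1.0, -0.001], [0.007, 0.001, -1.0]]
ft_force: [-0.0, 0.7, -4.1]
width: 0.239
```

Run:
```python
from m import *
s=r.read_state();print(s["ee_pos"],s["width"],s["ft_force"],s["joints"])
S=cam("side");p=s["ee_pos"];q=proj(S,[p[0],p[1],p[2]-66]);print(q, proj(S,p))
def crop(f,x,y,w,s): return cv2.resize(f[y-w:y+w,x-w:x+w],(s,s),interpolation=cv2.INTER_CUBIC)
x,y=int(q[0]),int(q[1])-20
cv2.imwrite("pics/c3.png",crop(S["frame"],x,y,45,540)); print(x,y)
```

```text
[497.5  12.8 149.7] 0.23863484332912605 [-0.   0.7 -4.1] [ 1.5 -3.3 -3.1 89.8 -0.1 91.5]
[260.7 143.5] [261.4 124.7]
260 123
```

View pics/c3.png

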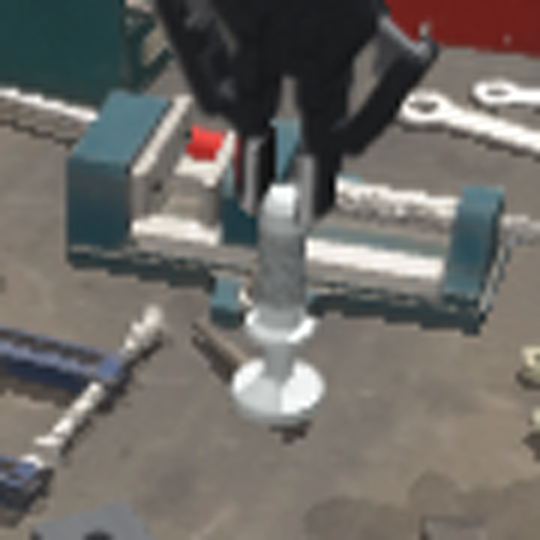

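The picture shows the punch hanging upright from the jaws, with its foot at crop (278,390) where I predicted it. The finger tips, though, end at crop row ~215, higher than the projected TCP (row 280). I'll check this numerically.

Run:
```python
from m import *
S=cam("side")
print("open tips expected", [proj(S,[495.7+d,-49.1,173.2]) for d in(-42,42)],"seen left (457.?)", )
x0,y0=269-50,120-50
print("seen c2: ",[(x0+(u-400)/4,y0+v/4) for u,v in((680,120),(555,95))])
p=r.read_state()["ee_pos"]
for dz in(-66,-53,-20,0,20,40,51): print(dz,(proj(S,p+[0,0,dz])-[215,78])*6)
print("pads",[(proj(S,p+[d,0,z])-[215,78])*6 for d in(-12,12) for z in(2,30)])
f=S["frame"][78:138,225:300]; f=cv2.convertScaleAbs(f,alpha=1.6,beta=15)
cv2.imwrite("pics/c4.png",cv2.resize(f,(750,600),interpolation=cv2.INTER_CUBIC))
```

```text
open tips expected [array([284.8, 111.7]), array([259.2, 104.6])] seen left (457.?)
seen c2:  [(289.0, 100.0), (257.75, 93.75)]
-66 [273.6 396.6]
-53 [274.4 375.1]
-20 [276.4 319. ]
0 [277.7 283.8]
20 [279.  247.7]
40 [280.3 210.6]
51 [281.1 189.7]
pads [array([300., 287.]), array([302.3, 235.9]), array([255.8, 273.6]), array([257.2, 222.7])]
```

View pics/c4.png

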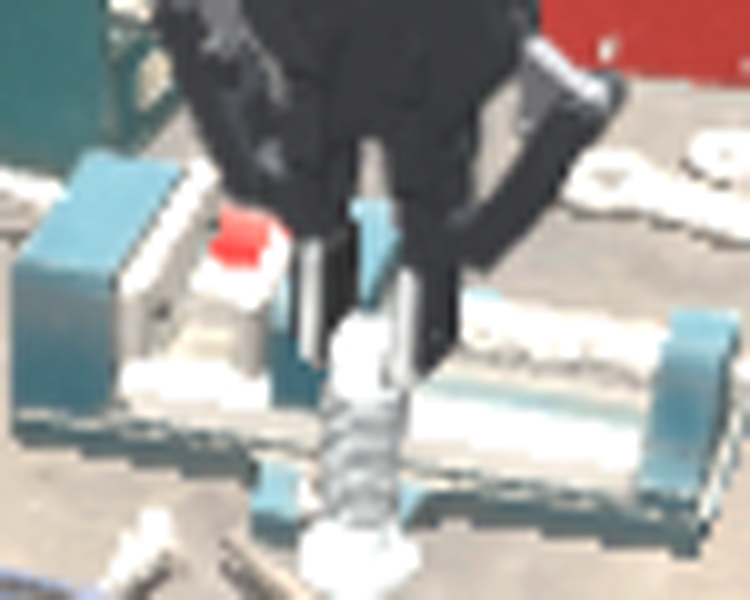

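The fingers hold the punch upright but near its smooth top, higher than the nominal grip point. The hold carries the 4 N weight and is upright, so I'll carry it over the cross and compare foot with cross directly in the images there.

Call:
move_arm(
  plan=[
    [[2, 25, 0], [0, 0, 0], 1],
    [[5, 65, 0], [0, 0, 0], 1],
    [[8, 110, 0], [0, 0, 0], 1],
    [[11, 155, 0], [0, 0, 0], 1],
    [[14, 200, 0], [0, 0, 0], 1],
    [[17, 245, 0], [0, 0, 0], 1],
    [[20, 285, 0], [0, 0, 0], 1],
    [[22, 315, -5], [0, 0, 0], 1],
  ],
)

```text
clock: 6.0
ee_pos: [519.1, 331.4, 143.8]
tcp_rot: [[1.0, 0.004, 0.006], [0.004, -1.0, 0.0], [0.006, -0.0, -1.0]]
ft_force: [0.6, 0.5, -3.1]
width: 0.234
```

Call:
move_arm(
  plan=[
    [[1, 15, -5], [0, 0, 0], 1],
    [[2, 30, -15], [0, 0, 0], 1],
    [[3, 40, -25], [0, 0, 0], 1],
    [[3, 40, -35], [0, 0, 0], 1],
    [[3, 40, -40], [0, 0, 0], 1],
    [[3, 40, -45], [0, 0, 0], 1],
    [[3, 40, -45], [0, 0, 0], 1],
    [[3, 40, -45], [0, 0, 0], 1],
  ],
)

```text
clock: 6.8
ee_pos: [522.3, 370.9, 99.3]
tcp_rot: [[1.0, 0.003, 0.007], [0.003, -1.0, 0.001], [0.007, -0.001, -1.0]]
ft_force: [0.4, 0.3, -3.2]
width: 0.241
```

Run:
```python
from m import *
s=r.read_state();p=s["ee_pos"];print(p,s["width"],s["ft_force"],s["tcp_rot"][:,2])
S=cam("side");T=cam("top")
for n,c in(("side",S),("top",T)):
  print(n,"foot exp",proj(c,p-[0,0,67]),"cross",proj(c,[522,367,8]))
def crop(f,x,y,w,s): return cv2.resize(f[y-w:y+w,x-w:x+w],(s,s),interpolation=cv2.INTER_CUBIC)
cv2.imwrite("pics/c5.png",np.hstack([crop(T["frame"],209,168,30,400),crop(S["frame"],190,205,40,400)]))
```

```text
[522.3 370.9  99.3] 0.24141515555086618 [ 0.4  0.3 -3.2] [ 0.  0. -1.]
side foot exp [184.7 230.4] cross [186.8 235.7]
top foot exp [206.5 166.3] cross [208.5 167.5]
```

View pics/c5.png

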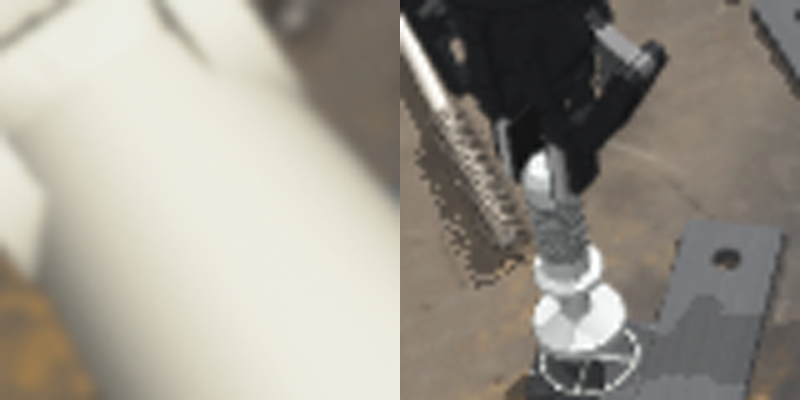

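```bash
cat > foot.py <<'E'
from m import *
from scipy.optimize import least_squares
def sil(c,x,y,z,R,z0,z1):
    a=np.linspace(0,2*np.pi,60); P=[proj(c,[x+R*np.cos(t),y+R*np.sin(t),z+h]) for t in a for h in(z0,z1)]
    return cv2.convexHull(np.array(P,np.float32))
def render(c,x,y,z,tx=0,ty=0,k=8,box=None,press=0):
    x0,y0,w,h=box; m=np.zeros((h*k,w*k),np.uint8)
    for R,a,b in((23,0,13),(8,13,46),(17,40-press,46-press),(12,46-press,75-press)):
        q=sil(c,x+tx*(a+b)/2,y+ty*(a+b)/2,z,R,a,b)[:,0]; cv2.fillConvexPoly(m,np.round((q+.5-[x0,y0])*k).astype(int),1)
    return cv2.resize(m.astype(np.float32),(w,h),interpolation=cv2.INTER_AREA)
def fitfoot(c,guess,box,tilt=True):
    x0,y0,w,h=box; g=c["frame"][y0:y0+h,x0:x0+w].astype(float)
    return g
E
python3 - <<'E'
from foot import *
S=cam("side");p=r.read_state()["ee_pos"]
print("axis exp dome",proj(S,p+[0,0,50]),"foot",proj(S,p-[0,0,67.8]))
x0,y0=172,205
g=S["frame"][y0:y0+50,x0:x0+35].min(2)
for i in range(10,46): print(y0+i,' '.join('%3d'%v for v in g[i]))
for y in(364,368,372):
    q=sil(S,522,y,31.5,23,0,13)[:,0]; print(y,q.min(0),q.max(0))
E
```

```text
axis exp dome [178.7 196.6] foot [184.6 230.7]
215  76  78  90  98  97  90  95  94  93  89 112  94  90  79  94 196 246 188 121 111 112 113 112 110 114 113 112 112 113 109 106 107 109  98 118
216  61  50  53 109 114 148 119 114  90  81  96  91  92  82 108 117 247 252 154 112 112 111 111 111 113 113 111 113 109 112 107 109 109 111 119
217 110  76  85  89 128 224 138  94 109  93  88 109  92 120 115 142 251 252 150 113 115 112 112 113 113 109 107 109 108 109 109 108 109 119 119
218  68 110 111 106 226 205 149 144 144 141 142 141 134 126 129 155 250 251 152 112 114 114 113 114 110 106 105 104 107 111 110 108  86 117 120
219 111 114 113 109 216 203 163 145 143 142 141 141 135 126 146 214 247 243 154 118 117 118 116 113 107 104 102 103 104 109 108 110 111 119 120
220 115 115 113 112 143 196 202 153 149 145 143 142 139 124 227 243 247 168 124 115 116 118 115 112 107 102 100 101 103 104 105 105 121 119 120
221 115 113 115 114 109 193 206 209 192 166 161 162 170 179 236 241 176 149 143 118 113 109 108 107 104 103 100 100  99  99 100 107 119 120 119
222 113 113 115 114 112 138 202 213 214 212 2
[... 3526 characters left out ...]
  68  68  79  82  96  98  98
247  66  66  66  66  68  64  58  55  55  57  59  62  62  60  60  62  63  68  64  65  50  61  62  59  58  55  57  58  56  52  54  54  54  53  53
248  65  66  67  68  64  61  57  56  55  56  57  61  64  63  63  68  72 104  75  72  72  72  65  64  65  63  65  68  65  62  59  61  58  58  54
249  65  67  66  62  61  58  56  57  57  57  59  62  68  73  70 102 111 108 108 111 110 108  75  70  70  69  71  71  70  70  68  70  68  63  68
250  68  67  64  61  59  57  57  57  57  58  59  64  74 108 107 108 111 108 108 109 109 109 108 108 105 105 106 105 105 104 104 107 104  74 102
364 [176.6 218.5] [195.7 235.9]
368 [175.6 219.6] [194.8 237. ]
372 [174.6 220.6] [193.9 238.1]
```

Call:
move_arm(
  plan=[
    [[0, 0, -4], [0, 0, 0], 1],
    [[-1, 0, -8], [0, 0, 0], 1],
    [[-1, 0, -12], [0, 0, 0], 1],
    [[-1, 0, -15], [0, 0, 0], 1],
    [[-1, 0, -18], [0, 0, 0], 1],
    [[-1, 0, -20], [0, 0, 0], 1],
    [[-1, 0, -20], [0, 0, 0], 1],
    [[-1, 0, -20], [0, 0, 0], 1],
  ],
)

```text
clock: 7.75
ee_pos: [521.4, 371.4, 79.5]
tcp_rot: [[1.0, 0.004, 0.007], [0.004, -1.0, 0.001], [0.007, -0.001, -1.0]]
ft_force: [0.3, 0.2, -4.3]
width: 0.237
```

Run:
```python
from foot import *
s=r.read_state();p=s["ee_pos"];print(p,s["ft_force"])
S=cam("side")
x0,y0=168,220
G=S["frame"][y0:y0+30,x0:x0+38]
g=G.min(2)
for i in range(6,30): print(y0+i,' '.join('%3d'%v for v in g[i]))
for x,y,z in((522,367,8),(522,367,11.5),(524,367,11.5),(522,370,11.5)):
    q=sil(S,x,y,z,23,0,13)[:,0]; print(x,y,z,q.min(0),q.max(0))
q=sil(S,522,367,8,24,0,.1)[:,0];print("circle",q.min(0),q.max(0))
f=S["frame"].copy(); f=f[200:255,150:223]; k=10; f=cv2.resize(f,None,fx=k,fy=k,interpolation=cv2.INTER_CUBIC)
cv2.polylines(f,[np.round((q+.5-[150,200])*k).astype(int)],True,(0,0,255)); cv2.polylines(f,[np.round((sil(S,522,367,11.5,23,0,13)[:,0]+.5-[150,200])*k).astype(int)],True,(0,255,0))
cv2.imwrite("pics/c6.png",f)
```

```text
[521.4 371.4  79.5] [ 0.3  0.2 -4.3]
226 112 113 113 112 112 113 111 112 108 108 194 202 184 153 149 148 148 148 134 231 240 243 178 126 106 100 102 102 102  97  97  97  97  95 108 118  99 100
227 113 113 114 111 111 107 111 111 112 112 148 202 209 210 193 191 189 204 188 233 237 172 174 174 139 108 107 106 104 101  99 100  97  78 115 117  99  98
228 113 113 113 110 110 111 114 115 114 114 117 156 203 211 210 203 200 198 247 239 157 179 215 239 238 169 121 111 104 101 100  99  97  81 113 102  97  98
229 109 113 112 111 111 113 114 114 112 110 107 131 148 154 178 174 169 161 142 133 112 234 240 240 241 246 194 131 115 114 113 108 106 104 100  99 100  99
230 112 111 111 112 111 111 112 112 107 106 118 187 215 182 177 152 150 150 133 111 114 228 240 241 241 241 243 155 118 115 116 115 129 103  99  96  98 100
231 111 110 111 111 111 114 112 111 107 106 175 237 230 237 215 141 133 137 133 123 120 202 238 243 243 243 243 215 147 116 114 114 109 101  99  96  99  99
232 111 111 111 111 110 110 111 109 109 109 215 236 236 233 228 146 132 136 133 124 126 230 239 243 244 245 245 201 215 120  99
[... 2176 characters left out ...]
  55  52  66  68  67  79  81  96  97
247 111 104 105  71  65  65  65  66  67  63  58  54  55  56  59  61  62  60  60  67  64  68  64  64  50  60  62  58  58  55  57  58  55  53  54  54  53  52
248 109  72  67  66  65  65  67  66  64  60  56  56  55  56  57  60  70  70  69 102  75 104  75  72  71  71  65  64  64  63  65  68  66  62  59  59  57  58
249 106  70  67  66  65  65  66  62  61  57  57  57  57  56  64  69 110 111 106 105 111 107 107 110 110 107  75  70  70  70  70  70  71  70  69  69  67  62
522 367 8 [177.1 225.5] [195.9 242.8]
522 367 11.5 [176.9 224.6] [195.8 241.9]
524 367 11.5 [176.3 224.3] [195.1 241.6]
522 370 11.5 [176.2 225.4] [195.1 242.7]
circle [177.3 228.5] [196.3 243.1]
```

View pics/c6.png

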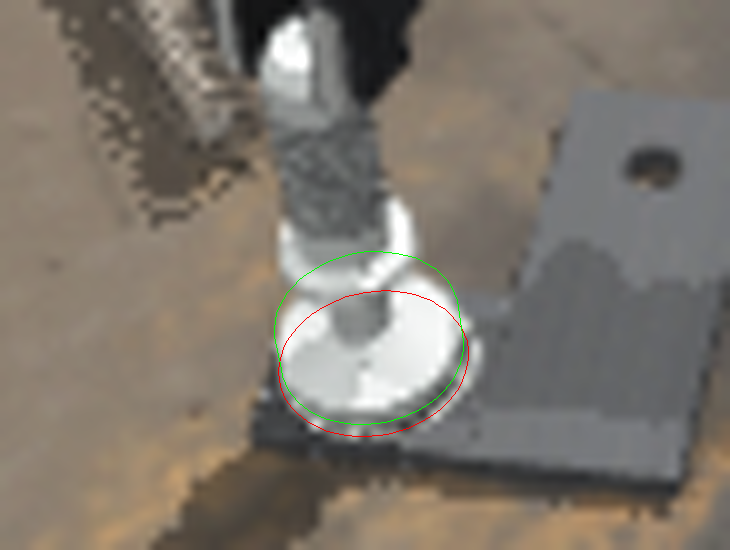

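The foot's outline (green prediction) matches the punch, but the visible circle sits about 0.7 px right of my red prediction. I'll refit the cross in the first pictures with a rendered template before setting down.

Run:
```python
from foot import *
from scipy.optimize import minimize
Cs={n:cam(n) for n in("side","top")}
k=8
def tmpl(c,x,y,th,z,box,lw):
    x0,y0,w,h=box; m=np.zeros((h*k,w*k),np.uint8)
    P=lambda u,v: np.round((proj(c,[x+u,y+v,z])+.5-[x0,y0])*k*16).astype(int)
    a=np.linspace(0,2*np.pi,49); t=max(1,round(lw*k))
    cv2.polylines(m,[np.array([P(24*np.cos(b),24*np.sin(b)) for b in a])],True,1,t,cv2.LINE_8,4)
    for q in(th,th+np.pi/2):
        d=24*np.array([np.cos(q),np.sin(q)]); cv2.line(m,tuple(map(int,P(*d))),tuple(map(int,P(*-d))),1,t,cv2.LINE_8,4)
    return cv2.resize(m.astype(np.float32),(w,h),interpolation=cv2.INTER_AREA)
for n,(u,v),w,sg in(("side",(187,236),14,.4),("top",(208.6,167.5),10,1.0)):
    g=cv2.imread(f"pics/{n}0.png").min(2).astype(np.float32); c=Cs[n]; box=(int(u)-w,int(v)-w,2*w+1,2*w+1)
    roi=g[box[1]:box[1]+box[3],box[0]:box[0]+box[2]]
    msk=cv2.resize((sil(c,522,367,8,29,0,.1)[:,0]*0).sum()*roi,roi.shape[::-1])
    mk=np.zeros(roi.shape,np.uint8); cv2.fillConvexPoly(mk,np.round(sil(c,521,367,8,27.5,0,.1)[:,0]-[box[0],box[1]]).astype(int),1); mk=mk>0
    def cost(p):
        t=cv2.GaussianBlur(tmpl(c,*p[:2],p[2],8,box,.7),(0,0),sg)
        return -np.corrcoef(t[mk],roi[mk])[0,1]
    best=min((minimize(cost,[521,367,th],method="Nelder-Mead",options=dict(initial_simplex=[[521,367,th],[524,367,th],[521,370,th],[521,367,th+.2]],xatol=.05,fatol=1e-4)) for th in np.radians([-10,10,30,50,70])),key=lambda o:o.fun)
    print(n,best.x,best.fun)
```

```text
side [521.2 366.1   0.4] -0.9207508795883133
top [522.7 367.1   0.4] -0.864614037767204
```

Call:
move_arm(
  plan=[
    [[-0.5, 0, 0], [0, 0, 0], 1],
    [[-1, 0, 0], [0, 0, 0], 1],
    [[-1.5, 0, -1], [0, 0, 0], 1],
    [[-1.5, 0, -2], [0, 0, 0], 1],
    [[-1.5, 0, -3], [0, 0, 0], 1],
    [[-1.5, 0, -3.5], [0, 0, 0], 1],
    [[-1.5, 0, -4], [0, 0, 0], 1],
    [[-1.5, 0, -4], [0, 0, 0], 1],
  ],
)

```text
clock: 8.7
ee_pos: [520.3, 371.6, 76.6]
tcp_rot: [[1.0, 0.004, 0.009], [0.004, -1.0, 0.002], [0.009, -0.002, -1.0]]
ft_force: [-0.9, -0.9, 5.4]
width: 0.237
```

Run:
```python
from foot import *
s=r.read_state();print(s["ee_pos"],s["ft_force"])
S=cam("side"); k=10
f=cv2.resize(S["frame"][195:255,150:223],None,fx=k,fy=k,interpolation=cv2.INTER_CUBIC)
for q,col in((sil(S,521.2,366.1,8,24,0,.1),(0,0,255)),(sil(S,521.2,366.1,8,23,0,13),(0,255,0)),(sil(S,521.2,366.1,8,17,40,46),(255,200,0)),(sil(S,521.2,366.1,8,12,46,118),(255,0,255))):
    cv2.polylines(f,[np.round((q[:,0]+.5-[150,195])*k).astype(int)],True,col)
cv2.imwrite("pics/c7.png",f)
```

```text
[520.3 371.6  76.6] [-0.9 -0.9  5.4]
```

View pics/c7.png

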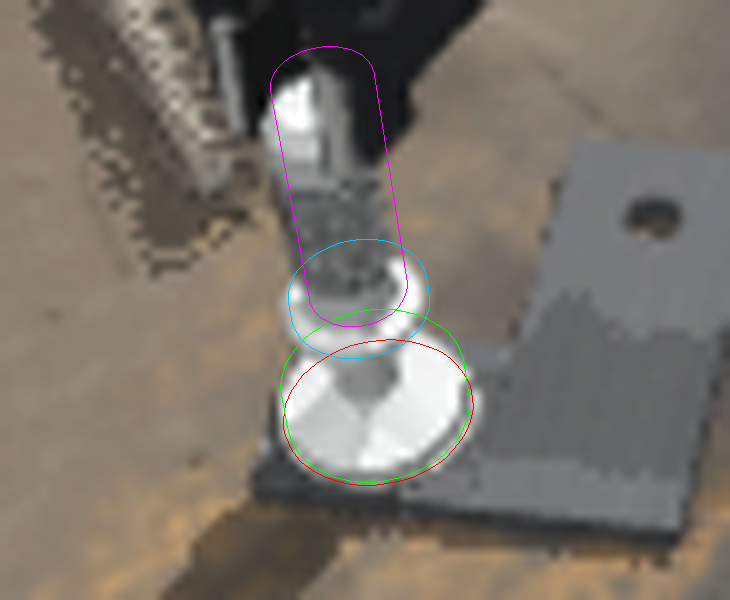

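The foot (crop (375,400)) now sits on the circle, but the barrel leans about 2° towards +y. It must have pivoted between the pads. I'll open so it settles flat, back off, and look with both cameras before pressing.

Call:
move_arm(
  plan=[
    [[0, 0, 0], [0, 0, 0], 0.75],
    [[0, 0, 0], [0, 0, 0], 0.7],
    [[0, 0, 0], [0, 0, 0], 0.6],
    [[0, 0, 0], [0, 0, 0], 0.5],
    [[0, 0, 0], [0, 0, 0], 0.4],
    [[0, 0, 0], [0, 0, 0], 0.3],
    [[0, 0, 0], [0, 0, 0], 0.2],
    [[0, 0, 0], [0, 0, 0], 0.2],
  ],
)

```text
clock: 9.55
ee_pos: [520.4, 371.6, 76.6]
tcp_rot: [[1.0, 0.004, 0.009], [0.004, -1.0, 0.002], [0.009, -0.002, -1.0]]
ft_force: [0.4, 0.7, 0.3]
width: 0.8
```

Call:
move_arm(
  plan=[
    [[0, 0, 15], [0, 0, 0], 0.2],
    [[0, 0, 40], [0, 0, 0], 0.2],
    [[0, 0, 70], [0, 0, 0], 0.2],
    [[0, 0, 95], [0, 0, 0], 0.2],
    [[-20, -20, 110], [0, 0, 0], 0.2],
    [[-50, -50, 115], [0, 0, 0], 0.2],
    [[-85, -85, 115], [0, 0, 0], 0.2],
    [[-120, -120, 115], [0, 0, 0], 0.2],
  ],
)

```text
clock: 10.35
ee_pos: [399.2, 250.6, 192.7]
tcp_rot: [[1.0, 0.004, 0.01], [0.004, -1.0, 0.003], [0.01, -0.003, -1.0]]
ft_force: [0.5, 0.3, 1.5]
width: 0.8
```

Run:
```python
from foot import *
S=cam("side");T=cam("top"); out=[]
print(r.read_state()["ee_pos"])
for c,(x0,y0,w,h),k in((S,(160,195,50,60),8),(T,(190,150,40,48),10)):
    f=cv2.resize(c["frame"][y0:y0+h,x0:x0+w],None,fx=k,fy=k,interpolation=cv2.INTER_CUBIC)
    x,y=(521.2,366.1) if c is S else (522.7,367.1)
    for q,col in((sil(c,x,y,8,24,0,.1),(0,0,255)),(sil(c,x,y,8,23,0,13),(0,255,0)),(sil(c,x,y,8,17,40,46),(255,200,0)),(sil(c,x,y,8,12,46,112),(255,0,255))):
        cv2.polylines(f,[np.round((q[:,0]+.5-[x0,y0])*k).astype(int)],True,col)
    out.append(f)
cv2.imwrite("pics/c8.png",np.hstack(out)[:,:800])
for n in("side","top"): cv2.imwrite(f"pics/{n}8.png",(S if n=="side" else T)["frame"])
```

```text
[396.8 248.4 193.9]
```

View pics/c8.png

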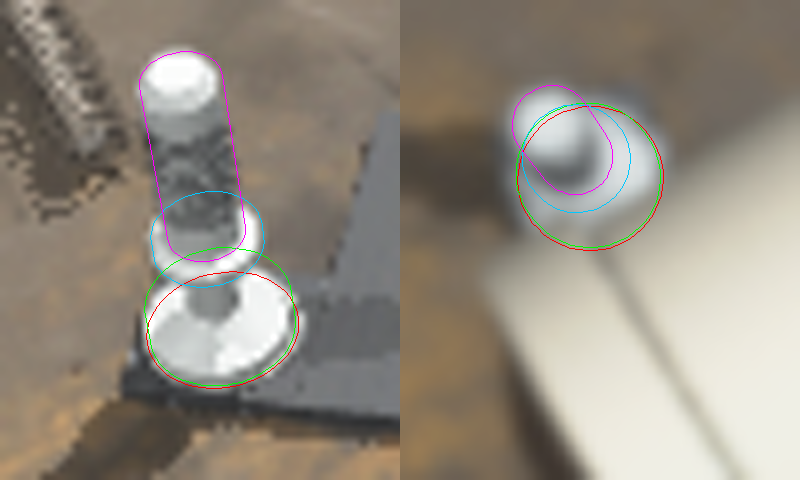

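Both views show the punch standing upright and free with its foot on the circle. I'll quantify the offset by template fit, and check that the plate has not moved.

```bash
cat > chk.py <<'E'
from foot import *
from scipy.optimize import minimize
def fitp(c,f,z,box,sg,cr,press=0,x=(521,367)):
    x0,y0,w,h=box; roi=f[y0:y0+h,x0:x0+w].min(2).astype(np.float32); P=np.zeros_like(roi)
    def parts(p):
        L=[]
        for R,a,b in((24.5,0,.1),(23,0,13),(23,12.9,13),(8,13,40),(17,40,46),(17,45.9,46),(12,46,98),(12,98,112)):
            m=np.zeros((h*8,w*8),np.uint8); cv2.fillConvexPoly(m,np.round((sil(c,p[0],p[1],z,R,a,b)[:,0]+.5-[x0,y0])*8).astype(int),1)
            for o in L: o[m>0]=0
            L.append(m)
        return [cv2.GaussianBlur(cv2.resize(m.astype(np.float32),(w,h),interpolation=cv2.INTER_AREA),(0,0),sg) for m in L]
    def cost(p):
        A=np.stack([q.ravel() for q in parts(p)]+[np.ones(w*h)],1); b=roi.ravel(); return np.linalg.norm(b-A@np.linalg.lstsq(A,b,rcond=None)[0])/np.linalg.norm(b-b.mean())
    o=minimize(cost,x,method="Nelder-Mead",options=dict(initial_simplex=[[x[0],x[1]],[x[0]+3,x[1]],[x[0],x[1]+3]],xatol=.1,fatol=1e-4)); return o.x,o.fun
E
python3 - <<'E'
from chk import *
S=cam("side");T=cam("top")
fs=cv2.imread("pics/side8.png");ft=cv2.imread("pics/top8.png")
print("side",fitp(S,fs,8,(172,198,30,48),.4,0)); print("top",fitp(T,ft,8,(200,157,18,19),1,0))
a=cv2.imread("pics/side0.png",0)[205:245,205:232].astype(np.float32); g=cv2.cvtColor(fs,6)
r_=cv2.matchTemplate(g[200:250,200:237].astype(np.float32),a,cv2.TM_CCOEFF_NORMED); i=np.unravel_index(r_.argmax(),r_.shape); print("plate shift",i[1]-5,i[0]-5,r_.max(),r_[4:7,4:7])
# original standing position, for bias: robot-frame grip was x 496.9
print("orig side",fitp(S,cv2.imread("pics/side0.png"),0,(255,118,30,46),.4,0,x=(496,-48)),"orig top",fitp(T,cv2.imread("pics/top0.png"),0,(326,165,20,20),1,0,x=(496,-48)))
E
```

```text
side (array([522. , 366.4]), np.float64(0.5084646944354757))
top (array([522.8, 366.2]), np.float64(0.621311808558759))
plate shift 0 0 0.94277394 [[0.5 0.8 0.7]
 [0.6 0.9 0.7]
 [0.6 0.8 0.5]]
orig side (array([500.8, -54. ]), np.float64(0.806970104237703)) orig top (array([499.1, -47.5]), np.float64(0.3747150655247591))
```

The foot is within about 1 mm of the cross in both cameras, and the plate has not shifted. Next I'll shut the fingers and go above the dome, then press from the top.

Call:
move_arm(
  plan=[
    [[20, 20, 0], [0, 0.005, 0], 0.5],
    [[45, 43, 0], [0.003, 0.01, 0], 1],
    [[75, 71, 0], [0.003, 0.01, 0], 1],
    [[105, 100, 0], [0.003, 0.01, 0], 1],
    [[124, 118, 0], [0.003, 0.01, 0], 1],
    [[124, 118, 0], [0.003, 0.01, 0], 1],
    [[124, 118, -5], [0.003, 0.01, 0], 1],
    [[124, 118, -10], [0.003, 0.01, 0], 1],
  ],
)

```text
clock: 11.35
ee_pos: [524.2, 369.3, 183.3]
tcp_rot: [[1.0, 0.003, 0.001], [0.003, -1.0, 0.007], [0.001, -0.007, -1.0]]
ft_force: [-0.9, -0.3, 0.2]
width: -0.003
```

Call:
move_arm(
  plan=[
    [[0, 0, -8], [0, 0, 0], 1],
    [[0, 0, -16], [0, 0, 0], 1],
    [[0, 0, -24], [0, 0, 0], 1],
    [[0, 0, -30], [0, 0, 0], 1],
    [[0, 0, -34], [0, 0, 0], 1],
    [[0, 0, -36], [0, 0, 0], 1],
    [[0, 0, -36], [0, 0, 0], 1],
    [[0, 0, -36], [0, 0, 0], 1],
  ],
)

```text
clock: 12.15
ee_pos: [524.3, 369.4, 147.6]
tcp_rot: [[1.0, 0.003, 0.002], [0.003, -1.0, 0.007], [0.002, -0.007, -1.0]]
ft_force: [0.0, 0.6, -0.0]
width: 0.003
```

Run:
```python
from foot import *
S=cam("side"); s=r.read_state(); p=s["ee_pos"]; print(p,s["width"],s["ft_force"],s["tcp_rot"][:,2]*1000, proj(S,p))
x0,y0,k=145,165,8
f=cv2.resize(S["frame"][y0:y0+75,x0:x0+75],None,fx=k,fy=k,interpolation=cv2.INTER_CUBIC)
cv2.circle(f,tuple(np.round((proj(S,p)+.5-[x0,y0])*k).astype(int)),4,(0,0,255),-1)
cv2.imwrite("pics/c9.png",f)
```

```text
[524.3 369.4 147.7] -0.0014260786325587722 [-0.9 -0.3 -0.6] [    1.9     7.2 -1000. ] [178.6 196.3]
```

View pics/c9.png

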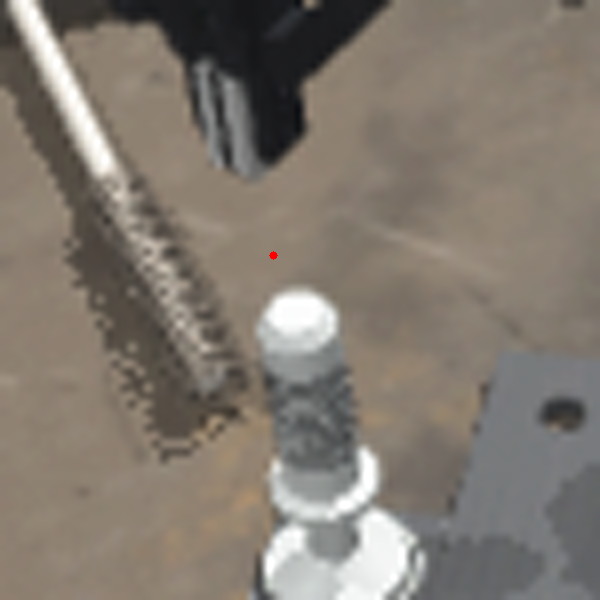

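The shut finger tips (crop (258,170)) stand about 30 mm above the projected reported TCP (273,255). That explains the high grip. Contact with the dome should therefore come near a reported TCP z of 96. I'll recentre and descend with force checks.

Call:
move_arm(
  plan=[
    [[-1, -1, -6], [-0.003, 0.001, 0], 1],
    [[-3, -3, -14], [-0.007, 0.002, 0], 1],
    [[-3, -3, -22], [-0.007, 0.002, 0], 1],
    [[-3, -3, -29], [-0.007, 0.002, 0], 1],
    [[-3, -3, -34], [-0.007, 0.002, 0], 1],
    [[-3, -3, -38], [-0.007, 0.002, 0], 1],
    [[-3, -3, -40], [-0.007, 0.002, 0], 1],
    [[-3, -3, -40], [-0.007, 0.002, 0], 1],
  ],
)

```text
clock: 13.0
ee_pos: [521.3, 366.4, 107.5]
tcp_rot: [[1.0, 0.003, -0.0], [0.003, -1.0, 0.0], [-0.0, -0.0, -1.0]]
ft_force: [0.5, 0.3, 0.3]
width: -0.001
```

Call:
move_arm(
  plan=[
    [[0, 0, -1], [0, 0, 0], 1],
    [[0, 0, -2], [0, 0, 0], 1],
    [[0, 0, -3], [0, 0, 0], 1],
    [[0, 0, -4], [0, 0, 0], 1],
    [[0, 0, -5], [0, 0, 0], 1],
    [[0, 0, -6], [0, 0, 0], 1],
    [[0, 0, -6], [0, 0, 0], 1],
    [[0, 0, -6], [0, 0, 0], 1],
  ],
)

```text
clock: 13.8
ee_pos: [521.3, 366.3, 101.5]
tcp_rot: [[1.0, 0.003, -0.0], [0.003, -1.0, 0.0], [-0.0, -0.0, -1.0]]
ft_force: [-0.4, 0.2, 0.2]
width: 0.001
```

Call:
move_arm(
  plan=[
    [[0, 0, -1], [0, 0, 0], 1],
    [[0, 0, -2], [0, 0, 0], 1],
    [[0, 0, -3], [0, 0, 0], 1],
    [[0, 0, -4], [0, 0, 0], 1],
    [[0, 0, -5], [0, 0, 0], 1],
    [[0, 0, -6], [0, 0, 0], 1],
    [[0, 0, -7], [0, 0, 0], 1],
    [[0, 0, -7], [0, 0, 0], 1],
  ],
)

```text
clock: 14.6
ee_pos: [521.2, 366.3, 94.3]
tcp_rot: [[1.0, 0.003, -0.0], [0.003, -1.0, -0.0], [-0.0, 0.0, -1.0]]
ft_force: [0.7, -0.1, 0.8]
width: -0.005
```

Run:
```python
from chk import *
s=r.read_state();print(s["ee_pos"],s["ft_force"],s["moment"])
S=cam("side");x0,y0=168,180
g=S["frame"][y0:y0+45,x0:x0+26].min(2)
for i in range(0,34): print(y0+i,' '.join('%3d'%v for v in g[i]))
```

```text
[521.2 366.3  94.3] [ 0.7 -0.1  0.8] [0. 0. 0.]
180  31  30  30  24  23  24  26  27  27  28  25  23  25  26  26  24  22  20  22  45 108 110  62  63  60  57
181  30  31  30  26  24  24  26  26  27  28  28  24  23  24  24  23  23  22  23  63 107  91  69  62  56  39
182  29  31  29  27  24  24  27  27  26  27  28  23  23  26  26  23  22  25  23  63 109  82  66  55  34  28
183  29  25  25  28  25  25  26  27  27  27  27  23  22  23  22  23  25  26  25  64 106  96  50  31  27  27
184  28  25  27  27  27  25  24  28  27  28  27  23  23  22  23  25  26  26  30  69  90  70  34  27  26  29
185  37  38  30  27  27  27  26  24  30  28  28  24  23  22  24  25  25  29  44  46  37  28  28  28  28  28
186  74  93  49  29  27  27  27  24  34  27  26  23  23  22  24  24  28  45  45  37  28  27  27  26  27  27
187 114 113  96  42  28  28  27  24  28  30  27  26  25  22  23  26  44  45  37  29  27  27  28  27  28  26
188 114 113 113  51  31  30  30  27  27  30  28  27  27  24  25  35  37  36  28  27  27  28  28  28  30  42
189 113 113 112  81  43  30  30  28  26  30  30  28  27  23  26  27  28  27  27 
[... 1919 characters left out ...]
 192 190 161 188 201 148 130 115 111 107 104 103 103
208 112 113 171 127 100  88  93 112 116 123 181 186 187 186 183 176 172 135 121 126 112 113 110 108 106 106
209 115 131  99  86  78  68  79  96 116 120 141 142 159 157 151 140 133 128 124 129 115 113 112 111 110 110
210  97 122 119 110 118 103  91  93  99  99 135 144 146 145 143 139 135 127 120 110 111 110 108 110 110 113
211  75 116 111 101 128  72  59  75 108  94 103 135 142 145 144 141 132 124  97  84  89 108 111 111 110 112
212  81  97 122 118 111  81  73  69  93  91  64  87 121 138 138 135 100  93  79  90 124 115 113 111 113 115
213  81  87 112 107  84  77  74  67  94  94  68  92 114  88  80  91  89  93  88 102  85 110 111 110 116 120
```

The fingers line up with the dome and are nearly touching it. I'll continue down.

Call:
move_arm(
  plan=[
    [[0, 0, -0.5], [0, 0, 0], 1],
    [[0, 0, -1], [0, 0, 0], 1],
    [[0, 0, -1.5], [0, 0, 0], 1],
    [[0, 0, -2], [0, 0, 0], 1],
    [[0, 0, -2.5], [0, 0, 0], 1],
    [[0, 0, -3], [0, 0, 0], 1],
    [[0, 0, -3.5], [0, 0, 0], 1],
    [[0, 0, -4], [0, 0, 0], 1],
  ],
)

```text
clock: 15.45
ee_pos: [521.2, 366.3, 90.3]
tcp_rot: [[1.0, 0.003, -0.0], [0.003, -1.0, -0.0], [-0.0, 0.0, -1.0]]
ft_force: [0.0, -0.5, -0.2]
width: 0.0
```

Call:
move_arm(
  plan=[
    [[0, 0, -0.5], [0, 0, 0], 1],
    [[0, 0, -1], [0, 0, 0], 1],
    [[0, 0, -1.5], [0, 0, 0], 1],
    [[0, 0, -2], [0, 0, 0], 1],
    [[0, 0, -2.5], [0, 0, 0], 1],
    [[0, 0, -3], [0, 0, 0], 1],
    [[0, 0, -3.5], [0, 0, 0], 1],
    [[0, 0, -4], [0, 0, 0], 1],
  ],
)

```text
clock: 16.25
ee_pos: [521.6, 366.6, 87.9]
tcp_rot: [[1.0, 0.003, 0.001], [0.003, -1.0, 0.001], [0.001, -0.001, -1.0]]
ft_force: [-2.1, -1.1, 11.4]
width: -0.002
```

Contact came at about z 88.5, with the push now at 11 N. Next I press through to the stop.

Call:
move_arm(
  plan=[
    [[-0.2, -0.2, -3], [0, 0, 0], 1],
    [[-0.2, -0.2, -5], [0, 0, 0], 1],
    [[-0.2, -0.2, -7], [0, 0, 0], 1],
    [[-0.2, -0.2, -9], [0, 0, 0], 1],
    [[-0.2, -0.2, -11], [0, 0, 0], 1],
    [[-0.2, -0.2, -13], [0, 0, 0], 1],
    [[-0.2, -0.2, -14], [0, 0, 0], 1],
    [[-0.2, -0.2, -14], [0, 0, 0], 1],
  ],
)

```text
clock: 17.05
ee_pos: [521.9, 366.8, 75.9]
tcp_rot: [[1.0, 0.003, 0.004], [0.003, -1.0, 0.003], [0.004, -0.003, -1.0]]
ft_force: [-2.1, -1.5, 11.0]
width: 0.001
```

Call:
move_arm(
  plan=[
    [[-0.2, -0.2, -2], [0, 0, 0], 1],
    [[-0.2, -0.2, -2.5], [0, 0, 0], 1],
    [[-0.2, -0.2, -3], [0, 0, 0], 1],
    [[-0.2, -0.2, -3.5], [0, 0, 0], 1],
    [[-0.2, -0.2, -4], [0, 0, 0], 1],
    [[-0.2, -0.2, -4], [0, 0, 0], 1],
    [[-0.2, -0.2, -4], [0, 0, 0], 1],
    [[-0.2, -0.2, -4], [0, 0, 0], 1],
  ],
)

```text
clock: 17.85
ee_pos: [522.9, 367.5, 75.8]
tcp_rot: [[1.0, 0.003, 0.008], [0.003, -1.0, 0.006], [0.008, -0.006, -1.0]]
ft_force: [-2.3, -2.4, 20.9]
width: -0.0
```

Run:
```python
from h import *
s=r.read_state();print(s["ee_pos"],s["ft_force"],s["moment"])
cv2.imwrite("pics/press.png",cam("side")["frame"])
```

```text
[522.87167036 367.45217047  75.82490006] [-2.3264907  -2.43274075 20.85101676] [-0.47740927  0.78217826  0.01502846]
```

This is the hard stop: 20.9 N, with no further travel. I'll ease straight up and then retreat.

Call:
move_arm(
  plan=[
    [[-0.3, -0.2, 0], [0, 0, 0], 1],
    [[-0.6, -0.4, 2], [0, 0, 0], 1],
    [[-1, -0.6, 4], [0, 0, 0], 1],
    [[-1.2, -0.8, 6.5], [0, 0, 0], 1],
    [[-1.2, -0.8, 9], [0, 0, 0], 1],
    [[-1.2, -0.8, 11.5], [0, 0, 0], 1],
    [[-1.2, -0.8, 14.5], [0, 0, 0], 1],
    [[-1.2, -0.8, 18], [0, 0, 0], 1],
  ],
)

```text
clock: 18.7
ee_pos: [521.5, 366.5, 93.3]
tcp_rot: [[1.0, 0.003, 0.007], [0.003, -1.0, 0.005], [0.007, -0.005, -1.0]]
ft_force: [-0.7, -0.7, -0.6]
width: -0.0
```

Call:
move_arm(
  plan=[
    [[0, 0, 6], [0, 0, 0], 1],
    [[0, 0, 20], [0, 0, 0], 1],
    [[0, 0, 45], [0, 0, 0], 1],
    [[0, 0, 75], [0, 0, 0], 1],
    [[-20, -20, 90], [0, 0, 0], 1],
    [[-50, -50, 100], [0, 0, 0], 1],
    [[-85, -85, 100], [0, 0, 0], 1],
    [[-120, -120, 100], [0, 0, 0], 1],
  ],
)

```text
clock: 19.5
ee_pos: [400.4, 245.6, 194.3]
tcp_rot: [[1.0, 0.003, 0.008], [0.003, -1.0, 0.006], [0.008, -0.006, -1.0]]
ft_force: [-0.4, -0.5, 0.2]
width: 0.002
```

Run:
```python
from chk import *
S=cam("side");T=cam("top"); out=[]; s=r.read_state()
print(s["clock"],s["ee_pos"],s["ft_force"])
print("side",fitp(S,S["frame"],8,(172,198,30,48),.4,0),"top",fitp(T,T["frame"],8,(200,157,18,19),1,0))
a=cv2.imread("pics/side0.png",0)[205:245,205:232]; g=cv2.cvtColor(S["frame"],6)
q=cv2.matchTemplate(g[200:250,200:237],a,cv2.TM_CCOEFF_NORMED); i=np.unravel_index(q.argmax(),q.shape); print("plate shift",i[1]-5,i[0]-5,q.max())
b=cv2.imread("pics/side8.png"); print("diff before/after press (punch area)",cv2.absdiff(b,S["frame"])[195:245,172:202].mean(), "pressed:",cv2.absdiff(b,cv2.imread("pics/press.png"))[195:245,172:202].mean())
for c,(x0,y0,w,h),k in((S,(160,195,50,60),8),(T,(190,150,40,48),10)):
    f=cv2.resize(c["frame"][y0:y0+h,x0:x0+w],None,fx=k,fy=k,interpolation=cv2.INTER_CUBIC)
    x,y=(521.2,366.1) if c is S else (522.7,367.1)
    for q,col in((sil(c,x,y,8,24,0,.1),(0,0,255)),(sil(c,x,y,8,17,40,46),(255,200,0)),(sil(c,x,y,8,12,46,112),(255,0,255))):
        cv2.polylines(f,[np.round((q[:,0]+.5-[x0,y0])*k).astype(int)],True,col)
    out.append(f)
cv2.imwrite("pics/c10.png",np.hstack(out)[:,:800])
```

```text
19.6 [397.9 243.3 195.3] [0.6 1.2 0. ]
side (array([522. , 366.4]), np.float64(0.5083496108622872)) top (array([522.8, 367. ]), np.float64(0.6097385420000425))
plate shift 0 0 0.9419355
diff before/after press (punch area) 0.4608888888888889 pressed: 23.371555555555556
```

View pics/c10.png

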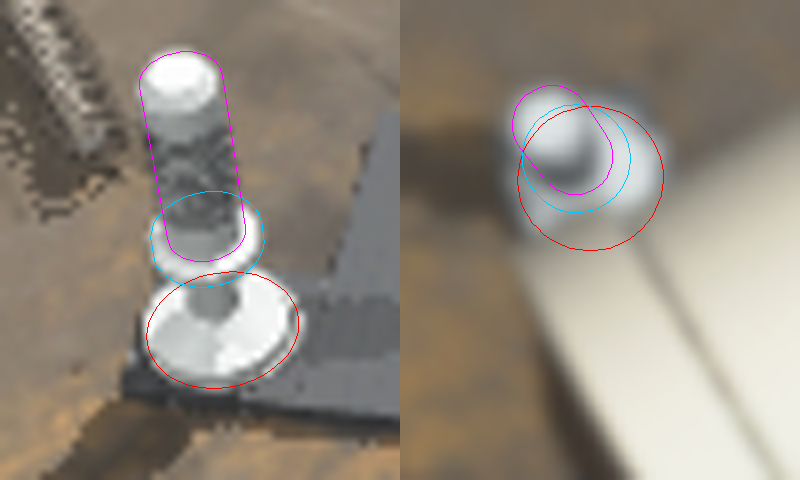

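The punch stands upright on the circle with its handle fully up, and the picture is identical to the one before the press. The arm is clear, so I'm handing in.

```bash
python3 -c "
from station import r
print(r.read_state()['qd']); print(r.finish_job())"
```

```text
[ 0.8833445   5.85468341  5.77573676 -3.41362099  0.26599353  1.13798373]
the job is handed in; nothing more can be done
None
```

The punch was pressed to its stop once, on the cross of the grey L-shaped blank, and left standing there upright with its handle up. I handed the job in at about 19.6 s of the 42 s. `finish_job` gave no verdict.

- **Placing:** I carried the spring punch to the cross, set it down and let go so it settled flat. The foot was about 1 mm from the cross in both cameras.
- **Press:** I pressed it from above with shut fingers. It travelled about 12 mm to a hard stop, where 20.9 N gave no further movement.
- **After the press:** The punch looks the same as before, with its handle sprung back. The plate has not shifted, and the robot is touching nothing.

Some checks disagreed:
- **Finger tips:** They appeared about 30–40 mm higher than the reported TCP. The first grip was therefore near the punch's dome, and the punch leaned about 2° until I let go.
- **Side camera:** A template fit of the punch at its starting place disagreed with the top camera by several millimetres, so I did not use it.
- **At hand-in:** The last reading still showed the arm settling at up to 6°/s, well clear of the work.

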